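# Bring the older supplies forward and restock behind them

### The job

On the low supply shelf, first slide the older cartons and the older tubs forward in their trays, without lifting them, until each row stands closed up against its front stop. Then set the new carton down behind the cartons and the new tub behind the tubs, upright in the tray and close up to the one in front (no gap wider than 1 cm anywhere in the rows); do not drop or topple any stock, and leave the ink bottles and everything else on the table where they are.

Things in the scene. Friction and masses are not known exactly. Their poses are not given: they have to be found in the camera images.
- shelf: low fixed wooden shelf board that carries the three trays: 270 (x) x 300 (y) x 18 high; origin at the centre of its underside, x towards its back. The trays lie square on it, about 100 apart centre to centre; sizes in mm
- carton_tray: fixed grey tray on the shelf, 230 (x) x 64 wide, one of three alike (order varies); origin at the centre of its underside, x towards its BACK (away from the robot), z up. Floor 4 thick; side walls 3 thick, 16 high, 58 apart inside; front stop: inner face at x -110, 26 high; back end (x +115) open. This one holds the row of cartons; sizes in mm
- tub_tray: fixed grey tray on the shelf, 230 (x) x 64 wide, one of three alike (order varies); origin at the centre of its underside, x towards its BACK (away from the robot), z up. Floor 4 thick; side walls 3 thick, 16 high, 58 apart inside; front stop: inner face at x -110, 26 high; back end (x +115) open. This one holds the row of tubs; sizes in mm
- ink_tray: fixed grey tray on the shelf, 230 (x) x 64 wide, one of three alike (order varies); origin at the centre of its underside, x towards its BACK (away from the robot), z up. Floor 4 thick; side walls 3 thick, 16 high, 58 apart inside; front stop: inner face at x -110, 26 high; back end (x +115) open. This one holds two ink bottles and is to be left alone; sizes in mm
- carton_front_mid (a point): plain brown carton with a pale paper band, 46 x 46 x 60 tall, about 180 g; point at its centre, z up, x and y square to its sides. Older stock, the front one in its tray (nearer the stop); sizes in mm
- carton_rear_mid (a point): plain brown carton with a pale paper band, 46 x 46 x 60 tall, about 180 g; point at its centre, z up, x and y square to its sides. Older stock, the rear one in its tray, with a gap before it; nothing stands behind it; sizes in mm
- tub_front_mid (a point): plain round white tub with a lid, 50 across, 62 tall, about 160 g; point at its centre, z up. Older stock, the front one in its tray (nearer the stop); sizes in mm
- tub_rear_mid (a point): plain round white tub with a lid, 50 across, 62 tall, about 160 g; point at its centre, z up. Older stock, the rear one in its tray, with a gap before it; nothing stands behind it; sizes in mm
- carton_new_mid (a point): plain brown carton with a pale paper band, 46 x 46 x 60 tall, about 180 g; point at its centre, z up, x and y square to its sides. New stock, standing on the table to the left or right of the shelf, between two bystanders; sizes in mm
- tub_new_mid (a point): plain round white tub with a lid, 50 across, 62 tall, about 160 g; point at its centre, z up. New stock, standing on the table on the other side of the shelf, between two bystanders; sizes in mm
- ink_a_mid (a point): ink bottle, amber, 42 across, 75 tall, in the ink tray; point half-way up; leave alone; sizes in mm
- ink_b_mid (a point): second ink bottle, the same; leave alone; sizes in mm
- stamp_mid (a point): wooden rubber stamp standing on its face, 38 across, 58 tall, close beside the new carton; point half-way up; leave alone; sizes in mm
- paperweight_mid (a point): green glass dome, 48 across, 32 tall, close beside the new carton; point half-way up; leave alone; sizes in mm
- tape_roll_mid (a point): roll of clear tape lying flat, 48 across, 24 tall, close beside the new tub; point half-way up; leave alone; sizes in mm
- pencil_cup_mid (a point): dark round metal cup, 62 across, 95 tall, with pencils standing up to 140 high, on the table beside the shelf's back corner, left or right; point half-way up the cup; leave alone; sizes in mm
- spray_bottle_mid (a point): white bottle with a black cap, 52 across, 125 tall, beside the shelf's other back corner; point half-way up; leave alone; sizes in mm
- glue_pot_mid (a point): small white glue bottle with a pointed nozzle, 40 across, 52 tall, close beside the new tub; point half-way up; leave alone; sizes in mm

How it is judged (in metres and radians):
On the way:
1. with both new ones still off the trays, both rows of older stock stand closed up against their front stops (x of carton_front_mid in the frame of carton_tray below -0.074 m and horizontal distance between carton_front_mid and carton_rear_mid below 0.059 m and x of carton_rear_mid in the frame of carton_tray above -0.056 m and z of carton_front_mid in the frame of carton_tray between 0.028 and 0.04 m and y of carton_front_mid in the frame of carton_tray between -0.02 and 0.02 m and angle between each of carton_front_mid, carton_rear_mid, tub_front_mid, tub_rear_mid's own z axis and vertical below 0.12 rad and z of carton_rear_mid in the frame of carton_tray between 0.028 and 0.04 m and y of carton_rear_mid in the frame of carton_tray between -0.02 and 0.02 m and x of tub_front_mid in the frame of tub_tray below -0.072 m and horizontal distance between tub_front_mid and tub_rear_mid below 0.063 m and x of tub_rear_mid in the frame of tub_tray above -0.05 m and z of tub_front_mid in the frame of tub_tray between 0.029 and 0.041 m and y of tub_front_mid in the frame of tub_tray between -0.02 and 0.02 m and z of tub_rear_mid in the frame of tub_tray between 0.029 and 0.041 m and y of tub_rear_mid in the frame of tub_tray between -0.02 and 0.02 m and horizontal distance between carton_new_mid and carton_tray above 0.12 m and horizontal distance between tub_new_mid and tub_tray above 0.12 m), for 0.2 s.
At the end, for the whole second after the job is handed in: In both rows the front one is within 13 mm of the front stop, the rear one within 13 mm of it, the new one behind with a gap of at most 18 mm; all six stand upright (within 7 degrees) on the floor of their own tray, between its walls, the new ones released and at rest (x of carton_front_mid in the frame of carton_tray below -0.074 m and horizontal distance between carton_front_mid and carton_rear_mid below 0.059 m and x of carton_rear_mid in the frame of carton_tray above -0.056 m and z of carton_front_mid in the frame of carton_tray between 0.028 and 0.04 m and y of carton_front_mid in the frame of carton_tray between -0.02 and 0.02 m and angle between each of carton_front_mid, carton_rear_mid, tub_front_mid, tub_rear_mid, carton_new_mid, tub_new_mid's own z axis and vertical below 0.12 rad and z of carton_rear_mid in the frame of carton_tray between 0.028 and 0.04 m and y of carton_rear_mid in the frame of carton_tray between -0.02 and 0.02 m and x of tub_front_mid in the frame of tub_tray below -0.072 m and horizontal distance between tub_front_mid and tub_rear_mid below 0.063 m and x of tub_rear_mid in the frame of tub_tray above -0.05 m and z of tub_front_mid in the frame of tub_tray between 0.029 and 0.041 m and y of tub_front_mid in the frame of tub_tray between -0.02 and 0.02 m and z of tub_rear_mid in the frame of tub_tray between 0.029 and 0.041 m and y of tub_rear_mid in the frame of tub_tray between -0.02 and 0.02 m and z of carton_new_mid in the frame of carton_tray between 0.028 and 0.04 m and y of carton_new_mid in the frame of carton_tray between -0.02 and 0.02 m and x of carton_new_mid in the frame of carton_tray between -0.007 and 0.075 m and horizontal distance between carton_new_mid and carton_rear_mid below 0.064 m and linear speed of each of carton_new, tub_new below 0.02 m/s and z of tub_new_mid in the frame of tub_tray between 0.029 and 0.041 m and y of tub_new_mid in the frame of tub_tray between -0.02 and 0.02 m and x of tub_new_mid in the frame of tub_tray between 0.003 and 0.075 m and horizontal distance between tub_new_mid and tub_rear_mid below 0.068 m); the robot touches nothing.
It fails at once if older stock is lifted off its tray instead of slid (more than 15 mm) (z of any of carton_front_mid, carton_rear_mid in the frame of carton_tray above 0.049 m or z of any of tub_front_mid, tub_rear_mid in the frame of tub_tray above 0.05 m).
It fails at once if any stock, older or new, is tipped by more than about 35 degrees (angle between any of carton_front_mid, carton_rear_mid, tub_front_mid, tub_rear_mid, carton_new_mid, tub_new_mid's own z axis and vertical above 0.6 rad).
It fails at once if a new carton or tub is dropped (falls free from more than about 25 mm) ((linear speed of carton_new above 0.7 m/s and contact force between the fingers and carton_new below 0.05 N) or (linear speed of tub_new above 0.7 m/s and contact force between the fingers and tub_new below 0.05 N)).
It fails at once if one of the other things (ink bottles, stamp, paperweight, tape roll, glue, pencil cup, bottle) is moved by more than 30 mm or knocked over (distance of any of ink_a_mid, ink_b_mid, stamp_mid, paperweight_mid, tape_roll_mid, glue_pot_mid, pencil_cup_mid, spray_bottle_mid from where it was at the start of the episode above 0.03 m or angle between any of ink_a_mid, ink_b_mid, stamp_mid, paperweight_mid, tape_roll_mid, glue_pot_mid, pencil_cup_mid, spray_bottle_mid's own z axis and vertical above 0.6 rad).
It also fails if it takes over 72 s, if anything falls off the work surface, if the arm or the gripper's body presses on something with over 40 N, if the wrist force passes 120 N, or if a joint passes its speed limit or range.

### The arm

A 6-joint arm with a two-finger parallel gripper is mounted at the origin on the work surface. World frame = base frame: x ahead of the robot, y to its left, z up, the work surface at z = 0. Lengths are in mm, angles in rad, forces in N, time in s.
With the tool pointing down it reaches from about 300 to 775 mm from the base axis. Payload 14.6 kg.
Tool frame: the origin (TCP) lies between the finger pads; the fingertips stand 11 mm ahead of it and the grasp point (between the pads) lies 8 mm behind it; z points along the fingers, y is the line along which they close (so a half turn about z gives the same grasp; the last joint's range is limited). The gripper opens to 94 mm and grips with 3 to 60 N. Pads are 16 mm wide; open, the fingers measure 119 mm over their backs; the gripper's body (75 mm by 177 mm) begins 78 mm behind the grasp point.
Start: joints at [1.218, 0.3, 1.521, -0, 1.321, -0.067], TCP at [155.056, 527.681, 216.446] pointing down, gripper open.
Joint ranges: [-3.03, 3.03], [-0.79, 2.21], [0.23, 2.52], [-1.04, 4.18], [0, 3.07], [-2.55, 2.55]. Speed limits (rad/s): [2.22, 2.22, 2.57, 3.14, 3.14, 3.14].

### API

Orientations are given as [roll, pitch, yaw] about the fixed x, y, z axes, in that order (R = Rz(yaw) Ry(pitch) Rx(roll)).
In Python, from cell import manip gives the robot as it stands. The module is installed in compiled form; this text tells all that it offers.
- The arm moves only by the tool arm_command, never from a script. Its argument "rows" is one flat list of numbers, 5 for each row, row after row: the shift along the world's x, y, z in mm, then the turn about the world's z in degrees, then the finger opening in mm, from 0 to 94. In form: [dx, dy, dz, twist, jaw, dx, dy, dz, twist, jaw, ...]. A call has 1 to 5 rows; each row shifts and turns the commanded pose from where the row before left it; what a row does not reach is not made up. A row lasts 1/8 s, in which the tool goes at most 62.5 mm and 10.7 degrees, less where a joint would pass 70% of its speed; a pose out of reach is approached as far as the arm can. A call is refused whole if a number of a shift passes 62.5 or a number of a turn 10.7, either way. A call with a gripper value outside its range is refused whole. The fingers move at their own pace and stop on an object; "newtons" is the grip in N (left out, the last holds). Time passes only in rows, so rows that do not move let the fingers close. It gives the time, the measured TCP pose, the force and the opening at its end, in the units of the state.
- manip.read_state(): the state, without advancing time (a new reading comes with each control period).
- manip.camera(name): name is "scene" or "top" or "wrist"; returns a dict with "image" (384x512x3 uint8, blue, green, red), "z_map" (384x512 float32, mm along the optical axis (not along the pixel's ray), 0 where there is no reading), "fx", "fy", "cx", "cy" (pixels), "pose" (4x4, takes a point from camera to world coordinates). Camera axes: x right, y down, z forward; pixel columns grow to the right and rows downward; lengths in mm; the calibration is good to about 2 mm. A picture is of the moment at which its call begins.
- manip.sign_off(): hands the job in, once; it reports no verdict.
The state is a dict: "clock": time; "joints": joint angles; "qd": joint speeds; "effort": joint torques, N m; "eef_pos": TCP position; "eef_rot": TCP orientation; "wrist_force": force on the tool from outside, world axes, zero at the start; "moment": the same for the moment, N m; "finger_gap": finger opening in mm.
Only numpy, scipy, OpenCV 4.12 (cv2) and the standard library are available. Lean on these libraries where they do the work, as an engineer would, in place of code of your own. Each camera call takes 0.05 s, during which the arm holds its last target. There are 200 camera calls.

## Working session

There is one attempt and no reset: what is moved stays moved. The work goes in short steps, Python scripts to look and compute and a tool call to move; the robot and the scene stay as the last step left them, time stands still between calls to the robot, and variables do not carry over. Pictures are saved under pics/ and viewed, on a budget of 10 in all, crops included, one or two more only if the job needs it, and the job is handed in when it is done.

Besides the shell and the picture viewer there is one more tool, called after "Emit:" by a JSON object that holds its "name" and its "arguments". arm_command: Moves the arm, as the interface text tells. Its arguments: {"type":"object","properties":{"rows":{"type":"array","items":{"type":"number"}},"newtons":{"type":"number"}},"required":["rows"]}

```bash
mkdir -p pics
cat > h.py <<'E'
import numpy as np, cv2
from cell import manip
def pts(c):
    z=c["z_map"]; v,u=np.mgrid[:z.shape[0],:z.shape[1]]
    P=np.stack([(u-c["cx"])/c["fx"]*z,(v-c["cy"])/c["fy"]*z,z],-1)
    W=P@c["pose"][:3,:3].T+c["pose"][:3,3]; W[z==0]=np.nan
    return W
E
python3 - <<'E'
from h import *
for n in("top","scene"):
    c=manip.camera(n); cv2.imwrite(f"pics/{n}0.png",c["image"]); np.savez(f"{n}0.npz",**c)
    print(n,c["fx"],c["cx"],c["cy"],np.round(c["pose"],3).tolist())
s=manip.read_state(); print(s)
a=cv2.imread("pics/top0.png"); b=cv2.imread("pics/scene0.png")
E
```

```text
top 446.86309094013666 252.53035806897623 193.1662944237542 [[-0.013, -0.984, 0.178, 274.692], [-1.0, 0.014, 0.005, -3.112], [-0.007, -0.178, -0.984, 1423.702], [0.0, 0.0, 0.0, 1.0]]
scene 373.5097868608279 254.489125211627 192.33172420783296 [[0.707, 0.603, -0.369, 863.503], [0.707, -0.592, 0.386, -369.213], [0.015, -0.534, -0.845, 888.891], [0.0, 0.0, 0.0, 1.0]]
{'clock': 0.1, 'joints': array([ 1.21841061e+00,  3.00416650e-01,  1.52152560e+00, -3.20821742e-05,
        1.32070374e+00, -6.66264530e-02]), 'qd': array([ 0.00072777, -0.00283911, -0.0013141 ,  0.00171657,  0.00065631,
       -0.00051267]), 'effort': array([-8.34793736e-04, -5.32652271e+01, -3.53282154e+01,  7.08440691e-02,
        2.35198403e-02, -1.28805954e-05]), 'eef_pos': array([154.98264771, 527.47378873, 215.93966396]), 'eef_rot': array([-3.14053959e+00, -3.91212085e-05,  2.85584132e+00]), 'wrist_force': array([-0.11179977,  0.87032323, -0.33035293]), 'moment': array([ 0.0177878 , -0.07695047,  0.03543822]), 'finger_gap': 93.9383845933044}
```

View pics/top0.png

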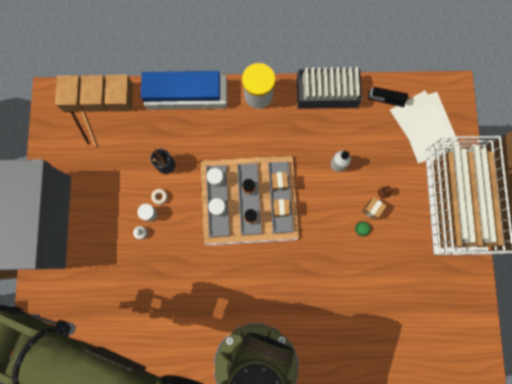

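View pics/scene0.png

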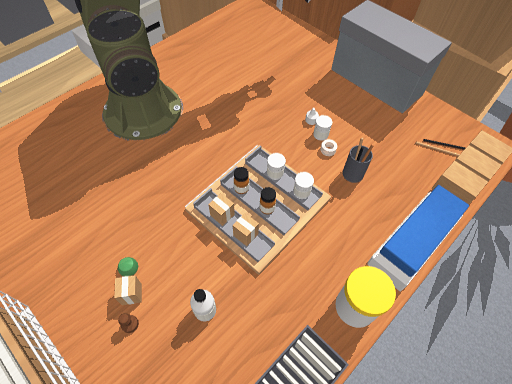

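The top view has the tub tray on the left (tubs at 215,176 and 217,206), ink in the middle and the carton tray on the right (281,180 and 282,207). The new tub is at (147,213), between the tape (159,196) and the glue (140,232). The new carton is at (376,208), turned, between the stamp (385,191) and the paperweight (363,229). The scene view agrees. Next I'll measure from the depth maps.

Run:
```python
from h import *
seeds={ "tubR":(215,176),"tubF":(217,206),"inkR":(249,185),"inkF":(251,215),"carR":(281,180),"carF":(282,207),"tubN":(147,213),"tape":(159,196),"glue":(140,232),"carN":(376,208),"stamp":(385,191),"pw":(363,229),"pencil":(162,161),"spray":(341,160)}
T=dict(np.load("top0.npz")); S=dict(np.load("scene0.npz")); WT=pts(T); WS=pts(S)
A=np.vstack([WT.reshape(-1,3)]);B=WS.reshape(-1,3)
A=A[~np.isnan(A[:,0])];B=B[~np.isnan(B[:,0])]
t=lambda C:C[(abs(C[:,0]-500)<300)&(abs(C[:,1])<120)&(abs(C[:,2])<8)]
for n,C in(("T",A),("S",B)): print(n,"table z",np.median(C[(C[:,0]>300)&(C[:,0]<400)&(abs(C[:,1])<150)][:,2]))
for k,(u,v) in seeds.items():
    p=WT[v,u]
    o=[k,np.round(p).tolist()]
    for C in(A,B):
        m=np.hypot(*(C[:,:2]-p[:2]).T)<50
        Q=C[m]; 
        zt={"t":76,"i":85,"c":76}.get(k[0],15) if k in("tubR","tubF","inkR","inkF","carR","carF") else {"tubN":54,"carN":53,"stamp":48,"pw":20,"tape":15,"glue":30,"pencil":85,"spray":110}[k]
        Q=Q[Q[:,2]>zt]
        if len(Q)<4: o.append(None);continue
        o+= [len(Q),"med",np.round(np.median(Q,0)).tolist(),"bb",np.round([Q[:,0].min(),Q[:,0].max(),Q[:,1].min(),Q[:,1].max(),Q[:,2].max()]).tolist()]
        if k[:3]=="car": o.append(cv2.minAreaRect(Q[:,:2].astype(np.float32)))
    print(*o)
# shelf board + tray outlines
for n,C in(("T",A),("S",B)):
    Q=C[(C[:,2]>12)&(C[:,2]<45)&(C[:,0]>400)&(C[:,0]<760)&(abs(C[:,1]-20)<175)]
    lab=Q; print(n,"shelf",cv2.minAreaRect(Q[:,:2].astype(np.float32)))
```

```text
T table z 0.05908371991938566
S table z 0.9150972096566647
tubR [573.0, 118.0, 82.0] 199 med [573.0, 121.0, 82.0] bb [548.0, 599.0, 96.0, 143.0, 89.0] 258 med [577.0, 117.0, 84.0] bb [551.0, 600.0, 93.0, 145.0, 88.0]
tubF [480.0, 112.0, 81.0] 202 med [477.0, 115.0, 83.0] bb [455.0, 501.0, 90.0, 137.0, 90.0] 243 med [482.0, 111.0, 84.0] bb [456.0, 505.0, 88.0, 138.0, 88.0]
inkR [540.0, 14.0, 97.0] 126 med [541.0, 17.0, 95.0] bb [522.0, 560.0, -1.0, 35.0, 103.0] 185 med [546.0, 12.0, 97.0] bb [526.0, 563.0, -4.0, 34.0, 101.0]
inkF [448.0, 9.0, 100.0] 128 med [449.0, 12.0, 96.0] bb [431.0, 467.0, -6.0, 30.0, 103.0] 173 med [453.0, 8.0, 97.0] bb [434.0, 469.0, -9.0, 29.0, 101.0]
carR [559.0, -85.0, 74.0] 211 med [558.0, -78.0, 81.0] bb [535.0, 583.0, -103.0, -57.0, 89.0] ((558.4937744140625, -79.38065338134766), (46.29127502441406, 45.67134094238281), 4.126072883605957) 354 med [562.0, -82.0, 82.0] bb [535.0, 585.0, -106.0, -56.0, 86.0] ((560.3438720703125, -80.75721740722656), (46.83026885986328, 47.43141555786133), 5.301023483276367)
carF [473.0, -85.0, 85.0] 216 med [474.0, -82.0, 81.
[... 1347 characters left out ...]
32.0] 135 med [412.0, -341.0, 26.0] bb [391.0, 453.0, -375.0, -320.0, 56.0] 209 med [417.0, -343.0, 27.0] bb [396.0, 434.0, -363.0, -323.0, 34.0]
pencil [634.0, 292.0, 39.0] 142 med [630.0, 292.0, 94.0] bb [599.0, 660.0, 256.0, 318.0, 139.0] 263 med [634.0, 289.0, 96.0] bb [600.0, 662.0, 254.0, 317.0, 141.0]
spray [615.0, -269.0, 92.0] 60 med [623.0, -275.0, 122.0] bb [612.0, 635.0, -288.0, -264.0, 128.0] 127 med [628.0, -278.0, 125.0] bb [614.0, 638.0, -289.0, -265.0, 128.0]
T shelf ((519.7098388671875, 16.90081787109375), (251.8040771484375, 299.8880920410156), 2.4493043422698975)
S shelf ((520.8473510742188, 15.740264892578125), (254.32606506347656, 300.9775085449219), 2.5597469806671143)
```

Run:
```python
from h import *
for n in("top0","scene0"):
    C=dict(np.load(n+".npz")); W=pts(C); im=C["image"]
    m=(W[...,2]>11)&(W[...,2]<26)&(W[...,0]>350)&(W[...,0]<700)&(abs(W[...,1]-16)<190)
    m=m.astype(np.uint8); k,lab,st,_=cv2.connectedComponentsWithStats(m); 
    Q=W[(lab>0)&(st[lab,4]>30)]; r=cv2.minAreaRect(Q[:,:2].astype(np.float32)); print(n,"board",r)
    # grey stops / tray parts: low-saturation
    hsv=cv2.cvtColor(im,cv2.COLOR_BGR2HSV)
    g=(hsv[...,1]<70)&(W[...,2]>16)&(W[...,2]<50)&(W[...,0]>370)&(W[...,0]<670)
    for nm,y in(("tub",113),("ink",14),("car",-84)):
        # coordinates along a 2.8deg axis
        a=np.radians(2.8); P=W[g]; d=P[:,:2]-[520,16]; X=d@[np.cos(a),np.sin(a)]; Y=d@[-np.sin(a),np.cos(a)]
        s=abs(Y-(y-16+ (4 if y>100 else 0)))<45; s&=abs(Y-{"tub":100,"ink":0,"car":-100}[nm])<40
        print(nm,"X",np.percentile(X[s],[0,1,99,100]).round(),"Y",np.percentile(Y[s],[0,2,98,100]).round(), "stop X (z>40)",np.round(np.percentile(X[s&(P[:,2]>40)&(X<-90)],[5,50,95]),1) if (s&(P[:,2]>40)&(X<-90)).sum()>3 else None)
    for nm,c,lo,hi,R in(("tape",(522,307),14,30,32),("glue",(413,353),20,45,25),("stamp",(528,-410),12,50,27),("pw",(412,-342),12,36,28)):
        Q=W[(np.hypot(W[...,0]-c[0],W[...,1]-c[1])<R)&(W[...,2]>lo)&(W[...,2]<hi)]
        print(nm,len(Q),Q.min(0).round(),Q.max(0).round())
```

```text
top0 board ((509.3668212890625, 16.773666381835938), (272.9549560546875, 299.9761657714844), 2.5912842750549316)
tub X [-142. -122.  104.  107.] Y [ 69.  70. 131. 133.] stop X (z>40) [-122.9 -120.7 -118.5]
ink X [-147. -123.  103.  107.] Y [-39. -30.  31.  33.] stop X (z>40) [-123.  -121.   -99.2]
car X [-146. -122.  104.  106.] Y [-140. -130.  -69.  -66.] stop X (z>40) [-123.  -121.5 -118.7]
tape 130 [500. 281.  14.] [547. 325.  29.]
glue 101 [390. 341.  21.] [425. 377.  44.]
stamp 66 [ 512. -432.   12.] [ 544. -401.   49.]
pw 165 [ 388. -362.   12.] [ 433. -319.   34.]
scene0 board ((510.6231689453125, 15.286941528320312), (274.4417419433594, 300.79571533203125), 2.691227912902832)
tub X [-145. -137.  106.  108.] Y [ 63.  67. 130. 140.] stop X (z>40) [-122.5 -118.9 -116.5]
ink X [-145. -136.  106.  108.] Y [-37. -32.  31.  40.] stop X (z>40) [-122.4 -119.  -116.3]
car X [-146. -137.  106.  108.] Y [-133. -132.  -69.  -60.] stop X (z>40) [-122.2 -119.1 -117.3]
tape 149 [500. 277.  14.] [549. 325.  30.]
glue 99 [391. 339.  20.] [429. 375.  45.]
stamp 153 [ 517. -436.   12.] [ 549. -401.   50.]
pw 277 [ 396. -366.   12.] [ 437. -320.   34.]
```

Emit:
{"name": "arm_command", "arguments": {"rows": [40,-40,20,10,0,50,-50,0,10,0,60,-55,0,0,0,60,-60,0,0,0,60,-60,0,0,0]}}

```text
clock: 0.72
eef_pos: [372.4, 313.9, 236.4]
eef_rot: [-3.142, -0.0, -3.088]
wrist_force: [0.6, 0.0, -0.1]
finger_gap: 47.4
```

Emit:
{"name": "arm_command", "arguments": {"rows": [42,-32,0,-0.4,0,42,-32,0,0,0,42,-32,0,0,0,42,-32,0,0,0,42,-32,0,0,0]}}

```text
clock: 1.35
eef_pos: [582.5, 154.2, 236.2]
eef_rot: [-3.142, -0.0, -3.095]
wrist_force: [1.0, 0.5, 0.1]
finger_gap: 0.3
```

Emit:
{"name": "arm_command", "arguments": {"rows": [20,-15,0,0,0,20,-15,0,0,0,0,0,0,0,0]}}

```text
clock: 1.72
eef_pos: [621.8, 124.5, 235.5]
eef_rot: [-3.141, -0.001, -3.097]
wrist_force: [0.0, 0.7, 0.4]
finger_gap: 0.8
```

Emit:
{"name": "arm_command", "arguments": {"rows": [3,-3,-50,0,0,0,0,-50,0,0,0,0,-50,0,0,0,0,-43,0,0,0,0,0,0,0]}}

```text
clock: 2.35
eef_pos: [622.1, 123.0, 40.8]
eef_rot: [-3.141, -0.006, -3.095]
wrist_force: [-0.6, -0.5, 1.2]
finger_gap: 0.0
```

Emit:
{"name": "arm_command", "arguments": {"rows": [-10,-0.5,0,0,0,-12,-0.5,0,0,0,-12,-0.5,0,0,0,-12,-0.6,0,0,0,-12,-0.6,0,0,0]}}

```text
clock: 2.98
eef_pos: [566.4, 120.0, 45.1]
eef_rot: [3.141, 0.003, -3.095]
wrist_force: [2.0, -0.0, 1.8]
finger_gap: 0.9
```

Emit:
{"name": "arm_command", "arguments": {"rows": [-10,-0.6,0,0,0,-10,-0.6,0,0,0,-10,-0.6,0,0,0,-10,-0.6,0,0,0,-6,-0.3,0,0,0]}}

```text
clock: 3.6
eef_pos: [519.7, 117.1, 43.4]
eef_rot: [-3.142, -0.0, -3.095]
wrist_force: [3.6, 0.4, 2.9]
finger_gap: 0.1
```

Emit:
{"name": "arm_command", "arguments": {"rows": [-4,-0.2,0,0,0,-2,0,0,0,0]}}

```text
clock: 3.85
eef_pos: [514.2, 116.9, 43.4]
eef_rot: [-3.142, -0.0, -3.095]
wrist_force: [3.8, -0.3, 2.2]
finger_gap: 0.1
```

Emit:
{"name": "arm_command", "arguments": {"rows": [-4,-0.2,0,0,0,-3,-0.1,0,0,0,-2,0,0,0,0]}}

```text
clock: 4.22
eef_pos: [507.1, 116.8, 44.3]
eef_rot: [3.141, 0.005, -3.095]
wrist_force: [18.0, 2.4, 0.9]
finger_gap: 0.6
```

Emit:
{"name": "arm_command", "arguments": {"rows": [-2,0,0,0,0,0,0,0,0,0]}}

```text
clock: 4.47
eef_pos: [506.9, 117.0, 45.1]
eef_rot: [3.141, 0.01, -3.096]
wrist_force: [23.0, 1.9, 0.2]
finger_gap: 0.5
```

Emit:
{"name": "arm_command", "arguments": {"rows": [8,0.4,0,0,0,20,0,30,0,0,20,-5,50,0,0,20,-40,50,0,0,20,-50,0,0,0]}}

```text
clock: 5.1
eef_pos: [591.2, 24.4, 173.3]
eef_rot: [-3.141, 0.004, -3.093]
wrist_force: [0.9, -0.2, -1.7]
finger_gap: 0.3
```

Emit:
{"name": "arm_command", "arguments": {"rows": [12,-50,0,0,0,2,-50,0,0,0,0,0,0,0,0]}}

```text
clock: 5.48
eef_pos: [603.2, -78.0, 169.0]
eef_rot: [3.141, -0.003, -3.099]
wrist_force: [0.1, 0.5, -0.2]
finger_gap: 0.6
```

Emit:
{"name": "arm_command", "arguments": {"rows": [3,-1.5,-45,0,0,0,0,-45,0,0,0,0,-36,0,0,0,0,0,0,0]}}

```text
clock: 5.98
eef_pos: [605.2, -75.4, 41.4]
eef_rot: [3.14, -0.006, -3.095]
wrist_force: [-0.0, 0.2, 0.5]
finger_gap: 0.5
```

Emit:
{"name": "arm_command", "arguments": {"rows": [-10,-0.5,0,0,0,-12,-0.5,0,0,0,-12,-0.5,0,0,0,-12,-0.6,0,0,0,-12,-0.6,0,0,0]}}

```text
clock: 6.6
eef_pos: [548.6, -79.6, 44.6]
eef_rot: [-3.141, 0.001, -3.095]
wrist_force: [4.7, 0.3, 3.4]
finger_gap: 0.5
```

Emit:
{"name": "arm_command", "arguments": {"rows": [-9,-0.4,0,0,0,-8,-0.4,0,0,0,-6,-0.3,0,0,0,-3,-0.1,0,0,0]}}

```text
clock: 7.1
eef_pos: [522.8, -80.7, 44.1]
eef_rot: [-3.142, 0.0, -3.095]
wrist_force: [5.0, 0.1, 3.5]
finger_gap: 0.2
```

Emit:
{"name": "arm_command", "arguments": {"rows": [-4,-0.2,0,0,0,-4,-0.2,0,0,0,-3,-0.1,0,0,0,-2,0,0,0,0]}}

```text
clock: 7.6
eef_pos: [509.8, -81.2, 44.0]
eef_rot: [3.142, -0.0, -3.095]
wrist_force: [3.8, 0.2, 3.9]
finger_gap: 0.5
```

Emit:
{"name": "arm_command", "arguments": {"rows": [-2,0,0,0,0,-1,0,0,0,0]}}

```text
clock: 7.85
eef_pos: [508.9, -81.2, 44.8]
eef_rot: [-3.141, 0.005, -3.096]
wrist_force: [18.9, 1.9, -0.7]
finger_gap: 0.2
```

Emit:
{"name": "arm_command", "arguments": {"rows": [8,0.4,0,0,0,10,0,40,0,0,0,-20,60,0,94,-10,-50,30,-10,94,-10,-50,0,-10,94]}}

```text
clock: 8.48
eef_pos: [504.9, -201.8, 175.2]
eef_rot: [-3.141, 0.002, 2.834]
wrist_force: [0.4, 0.1, -1.3]
finger_gap: 27.4
```

Emit:
{"name": "arm_command", "arguments": {"rows": [-10,-50,0,-10,94,-10,-50,0,-10,94,-6,-50,0,0,94,0,-20,0,0,94,0,0,0,0,94]}}

```text
clock: 9.1
eef_pos: [478.1, -371.0, 172.1]
eef_rot: [3.142, -0.003, 2.488]
wrist_force: [0.2, 0.5, 0.1]
finger_gap: 77.6
```

```bash
cat > look.py <<'E'
import sys
from h import *
def look(n,name):
    c=manip.camera(n); cv2.imwrite(f"pics/{name}.png",c["image"]); W=pts(c); return c,W
def cluster(W,c,R,lo,hi):
    Q=W[(np.hypot(W[...,0]-c[0],W[...,1]-c[1])<R)&(W[...,2]>lo)&(W[...,2]<hi)]
    if len(Q)<10: return None
    return len(Q),[np.round(t,1) for t in cv2.minAreaRect(Q[:,:2].astype(np.float32))],Q[:,2].max().round()
E
python3 - <<'E'
from look import *
for n in("top","scene"):
    c,W=look(n,n+"1")
    for k,p,lo in(("tubF",(424,112),72),("tubR",(474,114),72),("carF",(432,-87),72),("carR",(477,-85),72),("inkF",(450,10),72),("inkR",(543,15),72)):
        print(n,k,cluster(W,p,24,lo,93 if k[0]!="i" else 105))
w,W=look("wrist","wrist1"); print("new",cluster(W,(473,-376),36,50,70)); print(w["pose"].round(2).tolist(), w["fx"])
s=manip.read_state(); print(s["eef_pos"],s["eef_rot"],s["joints"])
E
```

```text
top tubF (187, [array([423.4, 112.1]), array([46. , 43.4]), np.float64(1.1)], np.float64(91.0))
top tubR (181, [array([473.8, 114.8]), array([43.2, 43.4]), np.float64(88.2)], np.float64(89.0))
top carF (193, [array([432.1, -85.4]), array([46.8, 43.9]), np.float64(7.7)], np.float64(88.0))
top carR (181, [array([475.5, -82.6]), array([42.7, 40.7]), np.float64(89.5)], np.float64(86.0))
top inkF (131, [array([448.3,  11.1]), array([36.6, 36.2]), np.float64(31.8)], np.float64(103.0))
top inkR (133, [array([541.9,  16.3]), array([36.4, 36.7]), np.float64(16.4)], np.float64(100.0))
scene tubF (170, [array([423.6, 111. ]), array([41.5, 43.6]), np.float64(45.1)], np.float64(88.0))
scene tubR (230, [array([473.7, 114.1]), array([46.1, 46.5]), np.float64(43.1)], np.float64(88.0))
scene carF (245, [array([432.1, -86.5]), array([46.2, 46.1]), np.float64(1.7)], np.float64(86.0))
scene carR (262, [array([476.9, -84.2]), array([46.6, 45.2]), np.float64(1.3)], np.float64(86.0))
scene inkF (203, [array([450.8,  10.2]), array([37.1, 38.2]), np.float64(42.1)], np.float64(101.0))
scene inkR (217, [array([544.8,  14.1]), array([37.4, 36. ]), np.float64(88.8)], np.float64(103.0))
new (2223, [array([ 473.8, -376.9]), array([45.7, 46.5]), np.float64(52.9)], np.float64(63.0))
[[0.61, 0.77, 0.2, 420.39], [0.79, -0.59, -0.15, -324.81], [0.0, 0.25, -0.97, 341.31], [0.0, 0.0, 0.0, 1.0]] 298.9306747051388
[ 479.01881062 -369.31279907  172.96764463] [ 3.14146704e+00 -1.38745030e-03  2.49055168e+00] [-7.17353790e-01  4.58446382e-01  1.40676365e+00  3.48838769e-05
  1.27777535e+00 -1.63711915e+00]
```

View pics/wrist1.png

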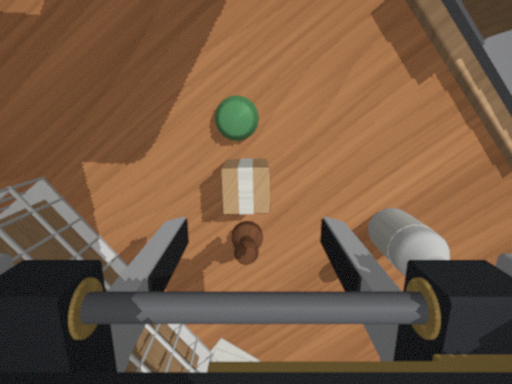

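View pics/scene1.png

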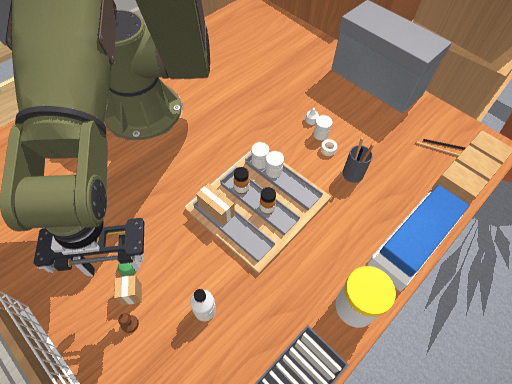

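Scene view: both rows are closed up at the front, with tubs at (260,155) and (274,165) and cartons at (214,203). Nothing else has moved. The wrist view shows the new carton at (246,187), square to the jaws, with the stamp (247,240) and the paperweight (237,118) clear of the finger paths.

Emit:
{"name": "arm_command", "arguments": {"rows": [-5,-7.5,0,0,94,0,0,-45,0,94,0,0,-45,0,94,0,0,-40,0,94,0,0,-12,0,94]}}

```text
clock: 9.88
eef_pos: [473.1, -377.1, 29.4]
eef_rot: [3.141, -0.003, 2.49]
wrist_force: [0.1, 0.4, 0.7]
finger_gap: 93.9
```

Emit:
{"name": "arm_command", "arguments": {"rows": [0,0,0,0,94]}}

```text
clock: 10.0
eef_pos: [474.1, -378.1, 31.8]
eef_rot: [-3.142, -0.0, 2.49]
wrist_force: [0.1, 0.1, 0.4]
finger_gap: 94.1
```

Emit:
{"name": "arm_command", "arguments": {"rows": [0,0,0,0,40,0,0,0,0,40,0,0,0,0,40,0,0,0,0,40,0,0,0,0,40], "newtons": 15}}

```text
clock: 10.62
eef_pos: [474.1, -378.0, 31.4]
eef_rot: [3.142, 0.0, 2.49]
wrist_force: [1.0, 0.7, 0.7]
finger_gap: 47.6
```

Emit:
{"name": "arm_command", "arguments": {"rows": [0,0,0,0,40,0,0,15,0,40,0,0,30,0,40,0,0,40,0,40,0,0,40,0,40]}}

```text
clock: 11.25
eef_pos: [473.8, -377.9, 158.5]
eef_rot: [-3.141, 0.0, 2.49]
wrist_force: [-0.3, 0.2, -1.5]
finger_gap: 46.1
```

Emit:
{"name": "arm_command", "arguments": {"rows": [10,45,5,8,40,11,50,0,8,40,11,50,0,8,40,11,50,0,8,40,11,50,0,8,40]}}

```text
clock: 11.88
eef_pos: [528.1, -131.4, 162.4]
eef_rot: [-3.141, 0.001, -3.091]
wrist_force: [0.8, 0.6, -0.9]
finger_gap: 45.7
```

Emit:
{"name": "arm_command", "arguments": {"rows": [0,30,0,0,40,0,20,0,0,40,0,0,0,0,40]}}

```text
clock: 12.25
eef_pos: [528.0, -82.4, 161.9]
eef_rot: [-3.141, 0.0, -3.094]
wrist_force: [0.2, -0.9, -1.2]
finger_gap: 46.1
```

Run:
```python
from look import *
s=manip.read_state(); print(s["eef_pos"],s["eef_rot"],s["joints"].round(3))
w,W=look("wrist","wrist2")
print("held",cluster(W,s["eef_pos"][:2],38,182,205)); print("carR",cluster(W,(476,-84),26,72,93))
c,W=look("scene","s2"); print("held",cluster(W,s["eef_pos"][:2],38,175,200))
```

```text
[528.03212713 -82.38161737 161.86184828] [-3.14145034e+00  4.13702529e-04 -3.09440156e+00] [-0.223  0.317  1.631 -0.     1.193 -1.841]
held (8520, [array([525.4, -82.5]), array([43.6, 70.6]), np.float64(3.1)], np.float64(205.0))
carR (2989, [array([475. , -84.3]), array([49.6, 45.9]), np.float64(2.8)], np.float64(85.0))
held (321, [array([532.9, -84.5]), array([42.8, 67.2]), np.float64(15.6)], np.float64(200.0))
```

View pics/wrist2.png

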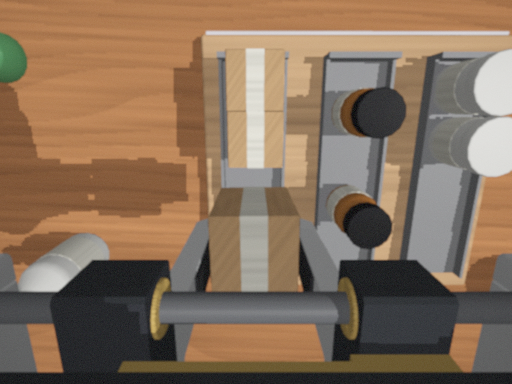

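The wrist view shows the held carton at (255,235), square and in line with the closed carton row at (256,110), and the tray lies ahead of it. Now I'll lower it.

Emit:
{"name": "arm_command", "arguments": {"rows": [0,-0.5,-40,0,40,0,0,-40,0,40,0,0,-18,0,40,0,0,-4,0,40,0,0,-3,0,40]}}

```text
clock: 12.98
eef_pos: [528.7, -83.9, 57.4]
eef_rot: [-3.141, 0.002, -3.096]
wrist_force: [0.4, 0.8, -2.0]
finger_gap: 45.9
```

Emit:
{"name": "arm_command", "arguments": {"rows": [0,0,-2,0,40,0,0,0,0,40]}}

```text
clock: 13.22
eef_pos: [528.3, -83.5, 54.9]
eef_rot: [-3.141, 0.001, -3.095]
wrist_force: [-0.3, 0.3, -0.8]
finger_gap: 46.1
```

Emit:
{"name": "arm_command", "arguments": {"rows": [0,0,-1,0,40,0,0,-1,0,40,0,0,0,0,40]}}

```text
clock: 13.6
eef_pos: [528.3, -83.5, 53.4]
eef_rot: [-3.141, 0.001, -3.095]
wrist_force: [-5.4, 0.6, 10.6]
finger_gap: 45.5
```

Emit:
{"name": "arm_command", "arguments": {"rows": [0,0,0,0,54,0,0,0,0,66,0,0,0,0,66,0,0,30,0,66,0,0,50,0,66]}}

```text
clock: 14.22
eef_pos: [527.2, -83.3, 132.0]
eef_rot: [3.141, -0.003, -3.095]
wrist_force: [0.3, 0.3, 0.2]
finger_gap: 66.1
```

Emit:
{"name": "arm_command", "arguments": {"rows": [0,0,50,0,94,0,10,20,0,94,0,0,0,0,94]}}

```text
clock: 14.6
eef_pos: [528.5, -73.3, 203.4]
eef_rot: [-3.141, 0.002, -3.095]
wrist_force: [-0.6, -0.4, 0.2]
finger_gap: 92.0
```

Run:
```python
from look import *
s=manip.read_state(); print(s["eef_pos"],s["eef_rot"])
w,W=look("wrist","wrist3")
for k,p in (("carN",(528,-83)),("carR",(476,-84)),("carF",(431,-86))): print(k,cluster(W,p,24,72,93))
c,W=look("scene","s3"); print(cluster(W,(528,-83),24,72,93),cluster(W,(476,-83),24,72,93))
```

```text
[528.47352511 -73.28185782 203.42746989] [-3.14098165e+00  2.46370179e-03 -3.09472963e+00]
carN (1735, [array([527.6, -83.8]), array([46.5, 45.3]), np.float64(3.0)], np.float64(84.0))
carR (1990, [array([476. , -84.3]), array([47.1, 46.2]), np.float64(2.7)], np.float64(85.0))
carF (2236, [array([431.3, -86.4]), array([46. , 45.3]), np.float64(2.6)], np.float64(85.0))
(274, [array([527.3, -83.8]), array([46. , 45.8]), np.float64(6.2)], np.float64(87.0)) (164, [array([478.5, -84.6]), array([46.6, 41. ]), np.float64(63.6)], np.float64(86.0))
```

View pics/wrist3.png

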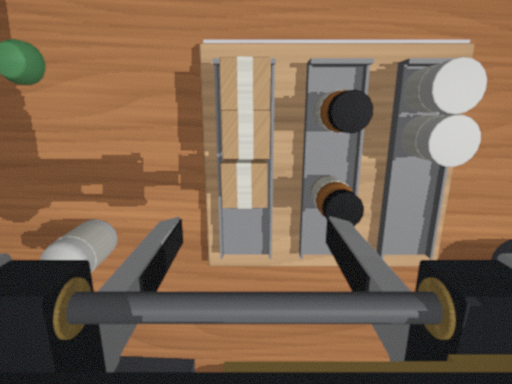

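The new carton stands square in its row at (244,185), with a gap of about 5 mm to the one in front. Next is the tub.

Emit:
{"name": "arm_command", "arguments": {"rows": [-7,50,0,-6,94,-7,50,0,-6,94,-7,50,0,-6,94,-7,50,0,-6,94,-7,50,0,-5,94]}}

```text
clock: 15.32
eef_pos: [492.3, 177.6, 200.8]
eef_rot: [-3.14, -0.002, 2.678]
wrist_force: [0.2, 1.1, -0.7]
finger_gap: 94.0
```

Emit:
{"name": "arm_command", "arguments": {"rows": [-8,50,0,0,94,-8,50,0,0,94,-7,40,0,0,94,0,16,-10,0,94,0,0,0,0,94]}}

```text
clock: 15.95
eef_pos: [469.6, 332.1, 190.1]
eef_rot: [-3.139, -0.002, 2.682]
wrist_force: [0.2, -0.9, -0.0]
finger_gap: 94.0
```

Run:
```python
from look import *
s=manip.read_state(); print(s["eef_pos"],s["eef_rot"])
w,W=look("wrist","wrist4")
print("tubN",cluster(W,(470,333),32,55,70),"tape",cluster(W,(524,302),32,12,30),"glue",cluster(W,(411,358),28,15,60))
```

```text
[469.62913443 332.05786404 190.09600974] [-3.13854738e+00 -1.71236585e-03  2.68232840e+00]
tubN (1805, [array([470.1, 334.5]), array([48.5, 48.7]), np.float64(65.2)], np.float64(65.0)) tape (980, [array([524.3, 302.9]), array([46.7, 46.7]), np.float64(43.1)], np.float64(26.0)) glue (1056, [array([410. , 360.1]), array([39.1, 38.2]), np.float64(63.7)], np.float64(53.0))
```

View pics/wrist4.png

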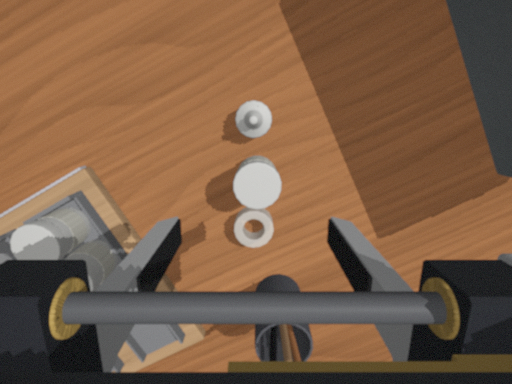

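The wrist view shows the new tub at (257,185), with the glue (253,120) and the tape (254,228) in line across the jaw axis, so the finger paths are clear. Descending.

Emit:
{"name": "arm_command", "arguments": {"rows": [0.5,2,-45,0,94,0,0,-45,0,94,0,0,-45,0,94,0,0,-24,0,94,0,0,0,0,94]}}

```text
clock: 16.62
eef_pos: [470.3, 332.7, 32.0]
eef_rot: [-3.139, -0.002, 2.68]
wrist_force: [0.0, 0.2, 0.8]
finger_gap: 93.7
```

Emit:
{"name": "arm_command", "arguments": {"rows": [0,0,0,0,44,0,0,0,0,44,0,0,0,0,44,0,0,0,0,44,0,0,0,0,44]}}

```text
clock: 17.25
eef_pos: [470.5, 334.6, 33.5]
eef_rot: [3.141, 0.0, 2.682]
wrist_force: [-0.4, 0.4, 2.5]
finger_gap: 50.4
```

Emit:
{"name": "arm_command", "arguments": {"rows": [0,0,0,0,44,0,0,15,0,44,0,0,35,0,44,0,0,45,0,44,0,0,45,0,44]}}

```text
clock: 17.88
eef_pos: [470.3, 334.4, 175.5]
eef_rot: [3.141, 0.0, 2.682]
wrist_force: [-0.1, 0.3, -1.3]
finger_gap: 50.0
```

Emit:
{"name": "arm_command", "arguments": {"rows": [10,-40,0,7,44,13,-50,0,7,44,13,-50,0,7,44,12,-40,0,7,44,0,0,0,0,44]}}

```text
clock: 18.5
eef_pos: [519.0, 152.2, 174.1]
eef_rot: [-3.141, 0.001, -3.115]
wrist_force: [-0.6, 0.7, -2.1]
finger_gap: 49.6
```

Emit:
{"name": "arm_command", "arguments": {"rows": [9.7,-35,0,1,44,0,0,-30,0,44,0,0,-40,0,44,0,0,-30,0,44,0,0,-12,0,44]}}

```text
clock: 19.12
eef_pos: [527.5, 120.1, 60.4]
eef_rot: [-3.141, -0.002, -3.096]
wrist_force: [-0.8, 0.9, -0.8]
finger_gap: 50.1
```

Emit:
{"name": "arm_command", "arguments": {"rows": [0,0,-3,0,44,0,0,0,0,44]}}

```text
clock: 19.38
eef_pos: [528.7, 119.8, 59.4]
eef_rot: [3.141, 0.001, -3.095]
wrist_force: [-0.1, -0.3, -3.0]
finger_gap: 49.8
```

Emit:
{"name": "arm_command", "arguments": {"rows": [0,-2.2,0,0,44,0,0,-2,0,44,0,0,-1,0,44,0,0,0,0,44]}}

```text
clock: 19.88
eef_pos: [528.3, 117.3, 55.5]
eef_rot: [-3.142, 0.0, -3.095]
wrist_force: [-0.4, -1.7, 0.6]
finger_gap: 49.9
```

Emit:
{"name": "arm_command", "arguments": {"rows": [0,0,-1,0,44,0,0,0,0,44]}}

```text
clock: 20.12
eef_pos: [528.4, 117.3, 55.5]
eef_rot: [-3.142, 0.001, -3.095]
wrist_force: [-6.0, -2.7, 13.0]
finger_gap: 49.6
```

Contact with the tray floor. Releasing and rising.

Emit:
{"name": "arm_command", "arguments": {"rows": [0,0,0,0,58,0,0,0,0,68,0,0,0,0,68,0,0,30,0,68,0,0,50,0,68]}}

```text
clock: 20.75
eef_pos: [527.4, 117.2, 134.0]
eef_rot: [-3.141, -0.003, -3.095]
wrist_force: [0.3, 0.9, 0.5]
finger_gap: 67.7
```

Emit:
{"name": "arm_command", "arguments": {"rows": [0,0,50,0,68,0,0,20,0,68,0,0,0,0,68]}}

```text
clock: 21.12
eef_pos: [528.7, 117.4, 205.5]
eef_rot: [3.141, 0.003, -3.095]
wrist_force: [0.5, -1.4, -0.1]
finger_gap: 67.9
```

Run:
```python
from look import *
s=manip.read_state(); print(s["eef_pos"],s["eef_rot"],s["wrist_force"])
K=(("tubN",(528,117)),("tubR",(474,114.5)),("tubF",(423.5,112)),("carN",(527.5,-83.8)),("carR",(476,-84.3)),("carF",(431.5,-86.4)))
for n in("wrist","scene"):
    w,W=look(n,n+"5")
    for k,p in K: print(n,k,cluster(W,p,27 if k[0]=="t" else 22,74,93))
for k,p,r,lo,hi in(("inkF",(449,11),25,72,105),("inkR",(543,15),25,72,105),("tape",(524,303),32,12,30),("glue",(410,360),28,15,60),("stamp",(530,-418),27,12,62),("pw",(414,-342),28,12,36),("pencil",(631,290),40,60,96),("spray",(626,-277),35,100,130)): print(k,cluster(W,p,r,lo,hi))
```

```text
[528.67315224 117.37903879 205.45710146] [ 3.14131561e+00  2.59669011e-03 -3.09537858e+00] [ 0.4946027  -1.39677515 -0.0708654 ]
wrist tubN (1887, [array([528.3, 116.6]), array([49.4, 48.4]), np.float64(1.2)], np.float64(87.0))
wrist tubR (2134, [array([473.5, 115.1]), array([49.1, 49. ]), np.float64(48.5)], np.float64(87.0))
wrist tubF (2424, [array([424. , 108.9]), array([48.9, 48.4]), np.float64(48.3)], np.float64(87.0))
wrist carN (1496, [array([527.4, -83.7]), array([43.5, 43.4]), np.float64(15.8)], np.float64(85.0))
wrist carR (1705, [array([476. , -84.4]), array([43.7, 43.3]), np.float64(42.6)], np.float64(85.0))
wrist carF (1939, [array([431.5, -86.3]), array([43.2, 43.6]), np.float64(45.1)], np.float64(85.0))
scene tubN (256, [array([528.1, 116.4]), array([48.4, 48. ]), np.float64(71.1)], np.float64(88.0))
scene tubR (246, [array([472.6, 115.4]), array([46.4, 49.7]), np.float64(44.2)], np.float64(90.0))
scene tubF (214, [array([424.4, 108.6]), array([45.8, 48.6]), np.float64(82.2)], np.float64(88.0))
scene carN (223, [array([528. , -83.2]), array([42.1, 41.9]), np.float64(53
[... 275 characters left out ...]
), np.float64(75.9)], np.float64(102.0))
inkR (216, [array([543.7,  15.2]), array([37.6, 37.8]), np.float64(25.7)], np.float64(101.0))
tape (164, [array([524.8, 300.7]), array([44.4, 46.5]), np.float64(39.8)], np.float64(30.0))
glue (45, [array([421.8, 362.6]), array([14. , 31.2]), np.float64(27.2)], np.float64(42.0))
stamp (274, [array([ 533.8, -418.6]), array([28.7, 36.1]), np.float64(10.1)], np.float64(61.0))
pw (280, [array([ 417. , -342.3]), array([39.8, 46.7]), np.float64(12.2)], np.float64(34.0))
pencil (377, [array([632.1, 284.4]), array([61.4, 61.6]), np.float64(33.5)], np.float64(96.0))
spray (142, [array([ 626.3, -276.6]), array([22.7, 24.2]), np.float64(50.3)], np.float64(128.0))
```

View pics/scene5.png

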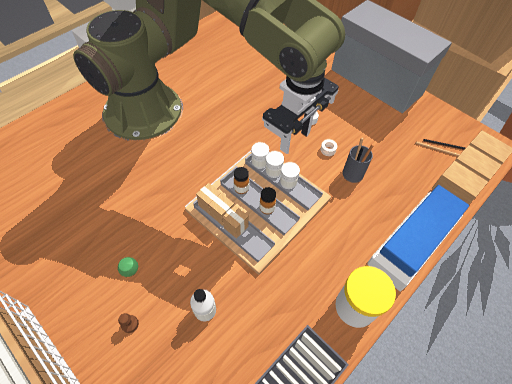

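View pics/wrist5.png

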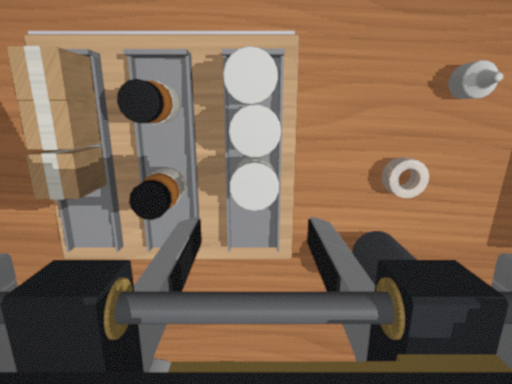

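The final views show three tubs in line at (250,75), (255,130) and (254,186) in the wrist image, and three cartons in line. The inks, tape, glue, cup, stamp, paperweight and spray bottle are where they were. The gripper is clear, so I'm handing in.

```bash
python3 -c "
from cell import manip
print(manip.sign_off())"
```

```text
the job is handed in; nothing more can be done
None
```

I slid both older rows forward without lifting them until the wrist force rose to about 20 N against the front stops. Then I set the new carton and the new tub down behind their rows and handed the job in at about 21 s.

| Row | Front x in tray (mm) | Rear x in tray (mm) | New x in tray (mm) | Gap, front to rear (mm) | Gap, rear to new (mm) |
|---|---|---|---|---|---|
| Cartons | -83 | -38 | 13 | about 0 | about 5 |
| Tubs | -82 | -32 | 23 | about 0 | about 5 |

- **Stock:** all six pieces showed the right top height and stood between their tray walls, and the gripper was clear above the shelf.
- **Other things:** all eight still stood where they started, within about 6 mm measured. The glue was partly hidden in the last scene view, so its final position came from the wrist picture by eye only.
- **Disagreements:** both rows stopped about 4 mm behind where the camera model put the stop. The force rise suggests calibration error rather than a real gap. The front tub's y also read 2–3 mm lower at the end than earlier, well inside tolerance.

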